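# Pop and open the board test box

## Task

Open the shielded test box so that the circuit board inside can be reached: press the release tab at its front until the sprung lid pops up, then push the lid over until it is fully open against its stop and stays there. Press and push only, with the gripper closed or with the outside of the fingers: do not pinch the lid or the tab. Leave the circuit board and the other things on the bench where they are, and finish clear of everything.

Things in the scene. Friction and masses are not known exactly. Their poses are not given: they have to be found in the camera images.
- box: Shielded board-test box fixed to the bench: open-topped aluminium box 150 mm (its x) by 160 mm (its y) by 60 mm high, 6 mm walls, covered by a grey lid. Origin: centre of the underside, on the bench; z up. Its front, with the release tab, faces its own -x; the lid's hinge runs along its y at the far side, at x = +70 mm, z = 62 mm. It may be turned by up to 0.4 rad either way from facing the robot
- tab_press (a point): Where to press the release tab: on top of the dark steel paddle that sticks out of the middle of the box's front. At rest it lies at x = -118 mm, y = 0, z = 42 mm in the box's frame. The paddle is level, 36 mm wide (y), 42 mm long (x -130 to -88 mm), 6 mm thick, free space below; its steel upright with the tooth that catches the lid stands at the box end of it (x -90 to -79 mm, up to z = 72 mm)
- tab (a joint): Angle of the release tab (rad): 0 at rest, 0.28 pressed fully down. It pivots about the box's y axis direction at x = -80 mm, z = 40 mm, so the press point moves down about 38 mm per rad (10 mm in all). It lets the lid go at about 0.15 rad (6 mm down). Pressing down at the press point takes about 2 N to start and 5 N fully down; it springs back by itself when let go
- lid (a joint): Angle of the lid (rad): 0 shut and caught by the tab's tooth, 1.95 fully open at its hard stop, leaning back beyond upright. Once released a spring lifts it within about 1.5 s to about 0.92 rad (53 degrees) and no further. From there it must be pushed; let go before it is upright (about 1.5 rad) it sinks back to 0.92, beyond that it slowly falls open by itself and stays. The hinge is damped; pushing takes 1 to 3 N
- lid_hinge (a point): Point on the lid's hinge line, in the middle of its width; x = +70 mm, z = 62 mm in the box's frame. This frame turns with the lid: its -x axis runs from the hinge to the lid's front edge. The lid is a plate 145 mm long from the hinge to its front edge, 160 mm wide, 12 mm thick above the hinge line (z 0 to 12 mm), with an 8 mm steel catch nose at the middle of its front edge
- lid_inner (a point): Point on the lid's inner face (the face to push to open it), 110 mm from the hinge, in the middle of its width. Shut, it faces down into the box; popped up, it faces the robot's side and slopes, and its front edge is about 180 mm above the bench; upright, the edge is 207 mm above the bench. Pushing within about 30 mm of the front edge, along the arc about the hinge, keeps the edge clear of the body of a gripper that points down
- lid_mid (a point): Centre of the lid plate, 72.5 mm from the hinge and half way through its 12 mm thickness; axes as lid_hinge
- board: Loose black circuit board 100 x 66 x 3 mm lying inside the box on its 6 mm floor, with a copper coil antenna; its parts stand up to 33 mm above its underside. Origin: centre of its underside. Leave it alone
- bin: Loose black divided parts bin 85 x 65 x 42 mm beside the box. Origin: centre of the underside. Leave it alone
- jar: Loose amber jar with a metal lid, 52 mm across, 75 mm high, beside the box. Origin: centre of the underside. Leave it alone
- driver: Loose screwdriver 160 mm long lying beside the box. Origin: middle of its underside. Leave it alone

How it is judged:
By the outcome, as a careful person would: the job done as asked, in the order asked, and still so for the second after the job is handed in, with the robot touching nothing.
It also fails if it takes over 48 s, if anything falls off the work surface, if the arm or the gripper's body presses on something with over 40 N, if the wrist force passes 120 N, or if a joint passes its speed limit or range.

## Robot

A 7-joint arm with a two-finger parallel gripper is mounted at the origin on the work surface. World frame = base frame: x ahead of the robot, y to its left, z up, the work surface at z = 0. Lengths are in m, angles in rad, forces in N, time in s.
With the tool pointing down it reaches from about 0.425 to 0.875 m from the base axis. Payload 9.9 kg.
Tool frame: the origin (TCP) lies on the centre line of the jaws, within the pads' length; the fingertips stand 17 mm ahead of it and the grasp point (between the pads) lies 2 mm behind it (robot.tips_ahead is the distance from the TCP to the fingertips, in m); z points along the fingers, y is the line along which they close (so a half turn about z gives the same grasp; the last joint's range is limited). The gripper opens to 85 mm and grips with 20 to 120 N. Pads are 22 mm wide; open, the fingers measure 114 mm over their backs; the gripper's body (76 mm by 85 mm) begins 54 mm behind the grasp point. The pads swing forward as they close: fully open they stand 13 mm farther back than shut.
Start: joints at [1.094, 0.576, 0.025, 1.437, -0.015, 1.129, -0.057], TCP at [0.258, -0.624, 0.209] pointing down, gripper open.
Joint ranges: [-2.76, 2.76], [-0.34, 2.15], [-1.52, 1.57], [0.19, 2.46], [-1.09, 4.23], [0.17, 1.99], [-2.82, 2.82]. Speed limits (rad/s): [2.22, 2.22, 3.01, 3.01, 3.14, 3.14, 3.14].

## Interface

Orientations are given as a rotation vector (axis times angle).
In Python, from bench import robot, eyes gives the robot as it stands.
- The arm moves only by the tool drive_tool, never from a script. Its argument "targets" is a list of rows, each an object of numbers: "x", "y", "z": the shift along the world's x, y, z in units of 25 mm (1.0 is 25 mm); "wx", "wy", "wz": the turn, a rotation vector about the world's x, y, z in units of 5 degrees (1.0 is 5 degrees); "jaw": the finger opening in mm, from 0 to 85.4. In form: [{"x": .., "y": .., "z": .., "wx": .., "wy": .., "wz": .., "jaw": ..}, ...]. A call has 1 to 12 rows; each row is the pose to reach, as a shift and turn from the pose commanded when the call began; what a row does not reach only later rows make up. A row lasts 1/12 s, in which the tool goes at most 41.7 mm and 7.16 degrees, less where a joint would pass 70% of its speed; a pose out of reach is approached as far as the arm can. A call with a gripper value outside its range is refused whole. The fingers move at their own pace and stop on an object; "squeeze" is the grip in N (left out, the last holds). Time passes only in rows, so rows that repeat a pose let the fingers close. It gives the time, the measured TCP pose, the force, the opening and the grip force at its end, in the units of the state.
- robot.observe(): the state, without advancing time (a new reading comes with each control period).
- eyes.read_camera(name): name is "scene" or "side" or "wrist"; returns (picture, depth): 384x512x3 uint8, blue, green, red; 384x512 float32, m along the optical axis (not along the pixel's ray), 0 where there is no reading.
- eyes.camera_info(name): a dict with "fov_y" (degrees; the focal length in pixels is half the picture's height over the tangent of half this angle, whatever the lens; pixels are square), "cx", "cy" (the principal point, pixels), "position" and "rotation" of the camera in the world. Camera axes: x right, y up, looking along -z (the intrinsics and any distortion apply to the point x, -y, -z); pixel columns grow to the right and rows downward; lengths in m; the calibration is good to about 2 mm. The wrist camera is an equidistant fisheye: a pixel r from the principal point sees the ray r / f radians off the axis. A picture is of the moment at which its call begins: read the wrist's pose just before it. camera_info takes no time and is no camera call; for the wrist camera it gives the pose at the moment of the call.
- robot.finish_job(): hands the job in; it is judged then, once.
The state is a dict: "time": time; "joint_pos": joint angles; "qd": joint speeds; "joint_torque": joint torques, N m; "ee_pos": TCP position; "tool_rot": TCP orientation; "force": force on the tool from outside, world axes, zero at the start; "torque": the same for the moment, N m; "finger_gap": finger opening in m; "gripper_force": force on a finger pad.
Only numpy, scipy, OpenCV 4.12 (cv2) and the standard library are available. Lean on these libraries where they do the work, as an engineer would, in place of code of your own. Each camera call takes 0.05 s, during which the arm holds its last target. There are 200 camera calls.

## Working session

There is one attempt and no reset: what is moved stays moved. The work goes in short steps, Python scripts to look and compute and a tool call to move; the robot and the scene stay as the last step left them, time stands still between calls to the robot, and variables do not carry over. Pictures are saved under pics/ and viewed, at most 10 in all, crops included, and the job is handed in when it is done.

Besides the shell and the picture viewer there is one more tool, called after "Emit:" by a JSON object that holds its "method" and its "body", one argument or row to a line. drive_tool: Moves the arm, as the interface text tells. Its arguments: {"type":"object","properties":{"targets":{"type":"array","items":{"type":"object","properties":{"x":{"type":"number"},"y":{"type":"number"},"z":{"type":"number"},"wx":{"type":"number"},"wy":{"type":"number"},"wz":{"type":"number"},"jaw":{"type":"number"}}}},"squeeze":{"type":"number"}},"required":["targets"]}

```bash
mkdir -p pics; cat > h.py <<'E'
import numpy as np, cv2
from bench import robot, eyes
def cloud(n):
    img,d=eyes.read_camera(n); c=eyes.camera_info(n)
    f=192/np.tan(np.radians(c["fov_y"])/2)
    v,u=np.mgrid[0:384,0:512]
    P=np.stack([(u-c["cx"])/f*d,-(v-c["cy"])/f*d,-d],-1)
    R=np.array(c["rotation"])
    if R.shape!=(3,3):
        from scipy.spatial.transform import Rotation
        R=Rotation.from_rotvec(R).as_matrix() if R.size==3 else R.reshape(3,3)
    W=P@R.T+np.array(c["position"]); W[d==0]=np.nan
    return img,W
E
python3 - <<'E'
from h import *
o=robot.observe(); print(o["time"],o["ee_pos"],o["tool_rot"],o["finger_gap"])
ims=[]
for n in("scene","side"):
    c=eyes.camera_info(n);print(n,c)
    im,W=cloud(n); np.save(n+".npy",W); cv2.imwrite(f"pics/{n}0.png",im)
E
```

```text
0.0 [ 0.25817575 -0.62313274  0.2084471 ] [-3.07957873e+00 -6.12806619e-01  6.24960319e-04] 0.08558342369273154
scene {'fov_y': 55.60397880635568, 'cx': 257.4913275130717, 'cy': 194.75417307583874, 'position': array([1.22667752, 0.10034753, 0.58162839]), 'rotation': array([0.7284976 , 0.70723656, 1.39794223])}
side {'fov_y': 53.591683937880035, 'cx': 252.49195008874128, 'cy': 189.53548753800635, 'position': array([0.46293974, 0.64684525, 0.60338269]), 'rotation': array([ 0.10932627, -1.15117526, -2.7622198 ])}
```

View pics/scene0.png

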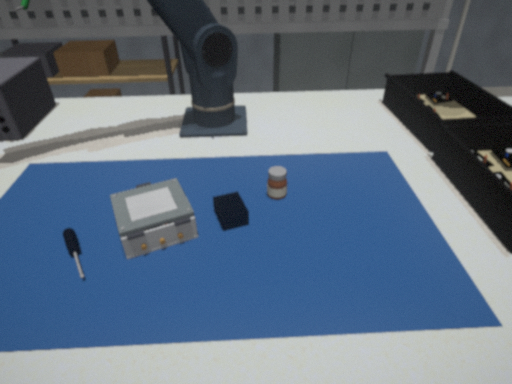

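View pics/side0.png

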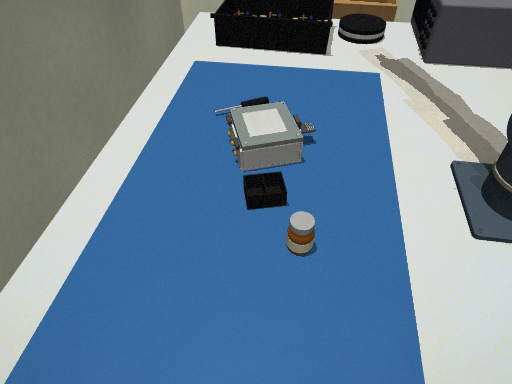

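The scene view shows the box at about (153,215), with the driver to its left at (73,250), and the bin (230,210) and jar (277,182) to its right. The side view shows the tab at about (308,127), on the robot's side of the box.

```bash
python3 - <<'E'
from h import *
from scipy.optimize import minimize
for n,(u0,u1,v0,v1) in {"scene":(100,205,170,262),"side":(222,322,92,172)}.items():
    W=np.load(n+".npy")[v0:v1,u0:u1].reshape(-1,3); W=W[np.isfinite(W[:,0])]
    T=W[(W[:,2]>.066)&(W[:,2]<.085)]
    r=cv2.minAreaRect((T[:,:2]*1000).astype(np.float32)); print(n,len(T),np.median(T[:,2]),r)
    # fit top slab: lid x from -75 to 75, y +-80 in box frame
    r0=np.array(r[0])/1000
    A=np.median(T[:,:2],0)
    best=None
    for a in np.linspace(-.45,.45,91):
        R=np.array([[np.cos(a),-np.sin(a)],[np.sin(a),np.cos(a)]])
        q=T[:,:2]@R
        lo,hi=np.percentile(q,1.,0),np.percentile(q,99.,0)
        ar=np.prod(hi-lo)
        if best is None or ar<best[0]: best=(ar,a,hi-lo,R@((lo+hi)/2),R)
    print(best[1:4])
    _,a,_,c,R=best
    q=(W[:,:2]-c)@R
    m=(q[:,0]<-.088)&(abs(q[:,1])<.03)&(W[:,2]>.025)
    print("tab pts",m.sum(),np.c_[q[m],W[m][:,2]].round(3)[:40].tolist() )
for n in("scene","side"):
    W=np.load(n+".npy").reshape(-1,3)
    m=(W[:,2]>.015)&(W[:,2]<.25)&(W[:,0]>.3)&(W[:,0]<.95)&(abs(W[:,1])<.5)
    g=np.zeros((140,200),np.uint8); ij=((W[m][:,:2]-[.3,-.5])/.005).astype(int); g[ij[:,0],ij[:,1]]=1
    k,l,s,c=cv2.connectedComponentsWithStats(g)
    for i in range(1,k):
        if s[i,4]>15: print(n,"x",.3+.005*s[i,1],.3+.005*(s[i,1]+s[i,3]),"y",-.5+.005*s[i,0],-.5+.005*(s[i,0]+s[i,2]))
E
```

```text
scene 3163 0.0754380533276906 ((565.6650390625, -115.82482147216797), (175.21148681640625, 159.67471313476562), 22.283756256103516)
(np.float64(0.42), array([0.16070721, 0.15602311]), array([ 0.56824145, -0.11536025]))
tab pts 7 [[-0.088, 0.016, 0.073], [-0.09, 0.004, 0.072], [-0.089, -0.006, 0.073], [-0.088, -0.004, 0.073], [-0.088, -0.011, 0.073], [-0.088, -0.009, 0.072], [-0.127, -0.011, 0.042]]
side 2559 0.07382815242362595 ((563.6428833007812, -115.86690521240234), (171.26651000976562, 165.2386932373047), 22.26688003540039)
(np.float64(0.38000000000000006), array([0.15985474, 0.15770363]), array([ 0.56405521, -0.11297938]))
tab pts 123 [[-0.121, -0.02, 0.041], [-0.123, -0.018, 0.042], [-0.105, -0.019, 0.041], [-0.107, -0.018, 0.042], [-0.109, -0.016, 0.043], [-0.114, -0.021, 0.039], [-0.114, -0.016, 0.042], [-0.117, -0.015, 0.042], [-0.12, -0.015, 0.042], [-0.123, -0.016, 0.041], [-0.124, -0.013, 0.043], [-0.099, -0.018, 0.04], [-0.101, -0.016, 0.041], [-0.104, -0.015, 0.041], [-0.106, -0.014, 0.041], [-0.108, -0.013, 0.042], [-0.11, -0.011, 0.043], [-0.113, -0.012, 0.042], [-0.
[... 329 characters left out ...]
3, 0.044], [-0.123, -0.009, 0.04], [-0.124, -0.003, 0.043], [-0.096, -0.007, 0.042], [-0.098, -0.006, 0.042], [-0.102, -0.008, 0.04], [-0.103, -0.005, 0.042], [-0.107, -0.007, 0.04], [-0.108, -0.004, 0.042]]
scene x 0.43 0.485 y 0.15500000000000003 0.20999999999999996
scene x 0.47 0.675 y -0.21499999999999997 -0.010000000000000009
scene x 0.485 0.595 y 0.015000000000000013 0.10999999999999999
scene x 0.5800000000000001 0.725 y -0.32 -0.22999999999999998
side x 0.425 0.48 y 0.16000000000000003 0.21499999999999997
side x 0.44 0.6699999999999999 y -0.21499999999999997 -0.010000000000000009
side x 0.49 0.59 y 0.020000000000000018 0.10999999999999999
side x 0.5800000000000001 0.655 y -0.315 -0.26
```

```bash
python3 - <<'E'
from h import *
a=.39; R=np.array([[np.cos(a),-np.sin(a)],[np.sin(a),np.cos(a)]])
W=np.load("side.npy")[92:172,222:330].reshape(-1,3); c=np.array([.572,-.111])
q=(W[:,:2]-c)@R
m=(q[:,0]<-.1)&(abs(q[:,1])<.04)&(W[:,2]>.03)&(W[:,2]<.05)
print("paddle",m.sum(),q[m].min(0),q[m].max(0),np.median(W[m][:,2]))
for n,(u0,u1,v0,v1) in {"scene":(100,205,170,262),"side":(222,322,92,172)}.items():
    W=np.load(n+".npy")[v0:v1,u0:u1].reshape(-1,3); q=(W[:,:2]-c)@R
    t=(W[:,2]>.07)&(W[:,2]<.085)
    print(n,np.percentile(q[t],[1,99],0))
    b=t&(abs(q[:,1])>.03); print(np.percentile(q[b],[1,99],0))
print(robot.tips_ahead, c+R@[-.122,0], c+R@[-.118,0])
E
```

```text
paddle 121 [-0.13367167 -0.01829749] [-0.10033823  0.01888765] 0.041308079609234105
scene [[-0.08609826 -0.08033843]
 [ 0.06565408  0.07577087]]
[[-0.07776524 -0.08087501]
 [ 0.06564591  0.07646281]]
side [[-0.08750101 -0.07809184]
 [ 0.06420651  0.07941921]]
[[-0.07720816 -0.07875656]
 [ 0.06413804  0.07968586]]
0.017 [ 0.45916109 -0.15738299] [ 0.46286073 -0.15586223]
```

Emit:
{"method": "drive_tool", "body": {
  "targets": [
    {"x": 1,"y": 1.3,"jaw": 0},
    {"x": 1.6,"y": 2.6,"jaw": 0},
    {"x": 2.2,"y": 3.9,"jaw": 0},
    {"x": 2.8,"y": 5.2,"jaw": 0},
    {"x": 3.4,"y": 6.5,"jaw": 0},
    {"x": 4,"y": 7.8,"jaw": 0},
    {"x": 4.6,"y": 9.1,"jaw": 0},
    {"x": 5.2,"y": 10.4,"jaw": 0},
    {"x": 5.8,"y": 11.7,"jaw": 0},
    {"x": 6.4,"y": 13,"jaw": 0},
    {"x": 7,"y": 14.3,"jaw": 0},
    {"x": 7.4,"y": 15.6,"jaw": 0}
  ]
}}

```text
invalid input at $.targets[0]: expected keys x, y, z, wx, wy, wz, jaw
```

Emit:
{"method": "drive_tool", "body": {
  "targets": [
    {"x": 0.8,"y": 1.4,"z": 0,"wx": 0,"wy": 0,"wz": 0,"jaw": 0},
    {"x": 1.5,"y": 2.8,"z": 0,"wx": 0,"wy": 0,"wz": 0,"jaw": 0},
    {"x": 2.2,"y": 4.2,"z": 0,"wx": 0,"wy": 0,"wz": 0,"jaw": 0},
    {"x": 2.9,"y": 5.6,"z": 0,"wx": 0.1,"wy": -0.2,"wz": 0,"jaw": 0},
    {"x": 3.6,"y": 7,"z": 0,"wx": 0.2,"wy": -0.4,"wz": 0,"jaw": 0},
    {"x": 4.3,"y": 8.4,"z": 0,"wx": 0.3,"wy": -0.7,"wz": 0,"jaw": 0},
    {"x": 5,"y": 9.8,"z": 0,"wx": 0.4,"wy": -1,"wz": 0,"jaw": 0},
    {"x": 5.7,"y": 11.2,"z": 0,"wx": 0.5,"wy": -1.2,"wz": 0,"jaw": 0},
    {"x": 6.3,"y": 12.6,"z": 0,"wx": 0.6,"wy": -1.4,"wz": 0,"jaw": 0},
    {"x": 6.8,"y": 14,"z": 0,"wx": 0.7,"wy": -1.6,"wz": 0,"jaw": 0},
    {"x": 7.2,"y": 15.4,"z": 0,"wx": 0.76,"wy": -1.85,"wz": 0,"jaw": 0},
    {"x": 7.5,"y": 16.8,"z": 0,"wx": 0.76,"wy": -1.85,"wz": 0,"jaw": 0}
  ],
  "squeeze": 20
}}

```text
time: 1.1
ee_pos: [0.4456, -0.2021, 0.209]
tool_rot: [-3.037, -0.603, -0.267]
force: [0.9, -0.6, -0.2]
finger_gap: 0.0001
gripper_force: 0.0
```

Emit:
{"method": "drive_tool", "body": {
  "targets": [
    {"x": 0.2,"y": 1,"z": 0,"wx": 0,"wy": 0,"wz": 0,"jaw": 0},
    {"x": 0.5,"y": 1.8,"z": -0.8,"wx": 0,"wy": 0,"wz": 0,"jaw": 0},
    {"x": 0.5,"y": 1.8,"z": -2,"wx": 0,"wy": 0,"wz": 0,"jaw": 0},
    {"x": 0.5,"y": 1.8,"z": -3.2,"wx": 0,"wy": 0,"wz": 0,"jaw": 0},
    {"x": 0.5,"y": 1.8,"z": -4.2,"wx": 0,"wy": 0,"wz": 0,"jaw": 0},
    {"x": 0.5,"y": 1.8,"z": -4.8,"wx": 0,"wy": 0,"wz": 0,"jaw": 0},
    {"x": 0.5,"y": 1.8,"z": -4.8,"wx": 0,"wy": 0,"wz": 0,"jaw": 0}
  ]
}}

```text
time: 1.68
ee_pos: [0.4564, -0.1578, 0.0864]
tool_rot: [-3.035, -0.604, -0.258]
force: [0.2, 1.5, -0.7]
finger_gap: 0.0003
gripper_force: 0.0
```

```bash
python3 - <<'E'
from h import *
im,W=cloud("side"); cv2.imwrite("pics/s1.png",cv2.resize(im[80:190,200:350],None,fx=4,fy=4))
E
```

```text
(no output)
```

View pics/s1.png

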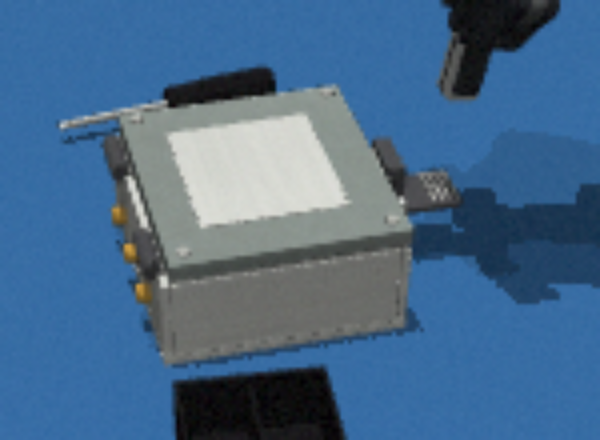

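The box, paddle and gripper are visible, and the fingertip is at crop (460,95) with the paddle at (432,185). That looks farther off than I expected, so I'll measure it.

```bash
python3 - <<'E'
from h import *
o=robot.observe();print(o["time"],o["ee_pos"],o["finger_gap"])
im,W=cloud("side"); cv2.imwrite("pics/s2.png",cv2.resize(im[80:190,200:350],None,fx=4,fy=4))
print(W[100:104,311:317].round(3).tolist()); print(W[124:128,306:311].round(3).tolist())
S=W[40:140,290:360].reshape(-1,3)
m=(abs(S[:,0]-.46)<.06)&(abs(S[:,1]+.158)<.06)&(S[:,2]>.05);S=S[m];print(len(S),S[np.argsort(S[:,2])[:8]].round(3).tolist())
E
```

```text
1.7333 [ 0.45725174 -0.15809616  0.08801064] -0.0002371647836067877
[[[0.46, -0.151, 0.121], [0.458, -0.152, 0.121], [0.455, -0.151, 0.121], [0.453, -0.145, 0.125], [0.451, -0.145, 0.125], [0.448, -0.15, 0.123]], [[0.46, -0.152, 0.118], [0.457, -0.152, 0.118], [0.455, -0.148, 0.121], [0.453, -0.144, 0.123], [0.451, -0.146, 0.122], [0.448, -0.149, 0.12]], [[0.46, -0.15, 0.116], [0.457, -0.15, 0.116], [0.455, -0.148, 0.117], [0.453, -0.145, 0.12], [0.45, -0.146, 0.119], [0.448, -0.146, 0.12]], [[0.459, -0.15, 0.113], [0.457, -0.152, 0.113], [0.455, -0.151, 0.113], [0.452, -0.153, 0.112], [0.45, -0.152, 0.113], [0.447, -0.155, 0.111]]]
[[[0.466, -0.167, 0.041], [0.463, -0.168, 0.041], [0.461, -0.17, 0.04], [0.458, -0.167, 0.042], [0.456, -0.167, 0.042]], [[0.466, -0.162, 0.041], [0.463, -0.161, 0.042], [0.461, -0.163, 0.041], [0.458, -0.164, 0.041], [0.456, -0.165, 0.04]], [[0.465, -0.158, 0.042], [0.463, -0.158, 0.042], [0.46, -0.158, 0.042], [0.458, -0.159, 0.041], [0.455, -0.159, 0.042]], [[0.465, -0.152, 0.042], [0.462, -0.153, 0.042], [0.46, -0.155, 0.041], [0.458, -0.155, 0.041], [0.455, -0.156, 0.041]]]
1748 [[0.482, -0.133, 0.051], [0.476, -0.122, 0.051], [0.484, -0.136, 0.052], [0.479, -0.132, 0.052], [0.488, -0.143, 0.052], [0.476, -0.123, 0.053], [0.479, -0.126, 0.053], [0.479, -0.121, 0.054]]
```

View pics/s2.png

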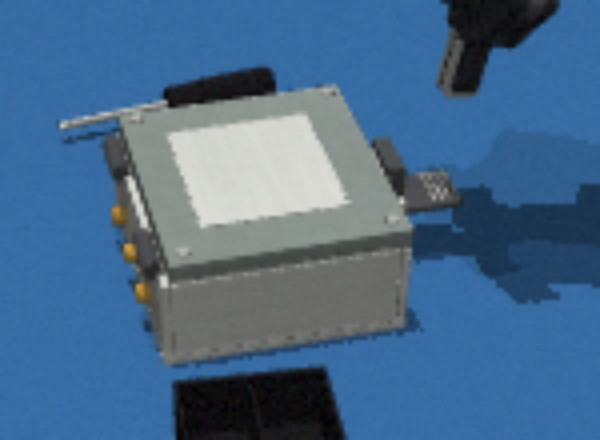

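Emit:
{"method": "drive_tool", "body": {
  "targets": [
    {"x": 0,"y": 0,"z": -0.4,"wx": 0,"wy": 0,"wz": 0,"jaw": 0},
    {"x": 0,"y": 0,"z": -0.8,"wx": 0,"wy": 0,"wz": 0,"jaw": 0},
    {"x": 0,"y": 0,"z": -0.8,"wx": 0,"wy": 0,"wz": 0,"jaw": 0}
  ]
}}

```text
time: 2.03
ee_pos: [0.4585, -0.1587, 0.0695]
tool_rot: [-3.037, -0.604, -0.266]
force: [-0.6, 0.3, 0.8]
finger_gap: -0.0001
gripper_force: 0.0
```

```bash
cat >> h.py <<'E'
def tip(xy,pic=None):
    o=robot.observe(); print(o["time"],o["ee_pos"],o["tool_rot"],o["force"])
    im,W=cloud("side")
    S=W.reshape(-1,3); near=(np.hypot(S[:,0]-xy[0],S[:,1]-xy[1])<.035)&(S[:,2]>.06)&(im.reshape(-1,3).sum(1)<330)
    T=S[near]; T=T[np.argsort(T[:,2])]; print(len(T),T[:60:6].round(3).tolist())
    if pic: cv2.imwrite(pic,cv2.resize(im[60:200,200:360],None,fx=4,fy=4))
E
python3 - <<'E'
from h import *
tip((.45,-.155))
im,d=eyes.read_camera("wrist"); cv2.imwrite("pics/w1.png",im)
E
```

```text
2.0333 [ 0.45854389 -0.1587274   0.06949522] [-3.0373512  -0.60411356 -0.26636806] [-0.56041187  0.33656688  0.75385501]
2053 [[0.445, -0.16, 0.089], [0.455, -0.152, 0.093], [0.466, -0.161, 0.098], [0.451, -0.149, 0.099], [0.446, -0.151, 0.1], [0.453, -0.147, 0.102], [0.456, -0.149, 0.103], [0.461, -0.15, 0.105], [0.464, -0.161, 0.106], [0.454, -0.146, 0.108]]
```

View pics/w1.png

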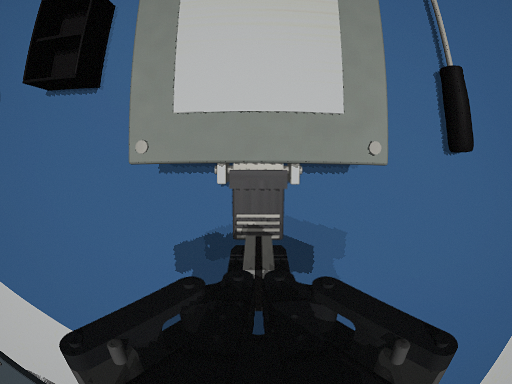

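The wrist view shows the closed tips at about (260,240), centred on the paddle at (258,205) and still short of it. The camera puts the tip at z ≈ 0.09, about 40 mm higher than the pose reading implies, so I'll descend in guarded steps.

Emit:
{"method": "drive_tool", "body": {
  "targets": [
    {"x": 0.18,"y": 0.08,"z": -0.3,"wx": 0,"wy": 0,"wz": 0,"jaw": 0},
    {"x": 0.18,"y": 0.08,"z": -0.6,"wx": 0,"wy": 0,"wz": 0,"jaw": 0},
    {"x": 0.18,"y": 0.08,"z": -0.6,"wx": 0,"wy": 0,"wz": 0,"jaw": 0}
  ]
}}

```text
time: 2.38
ee_pos: [0.4629, -0.1562, 0.0535]
tool_rot: [-3.037, -0.605, -0.265]
force: [-0.1, 0.3, 0.9]
finger_gap: -0.0
gripper_force: 0.0
```

```bash
python3 - <<'E'
from h import *
tip((.455,-.155),"pics/s3.png")
E
```

```text
2.3833 [ 0.46293823 -0.15623965  0.05347655] [-3.03661377 -0.60505167 -0.26521146] [-0.05897625  0.2803193   0.86889172]
2052 [[0.48, -0.131, 0.061], [0.481, -0.134, 0.071], [0.487, -0.149, 0.072], [0.456, -0.153, 0.075], [0.466, -0.149, 0.08], [0.451, -0.148, 0.082], [0.463, -0.147, 0.084], [0.449, -0.146, 0.086], [0.459, -0.143, 0.087], [0.464, -0.15, 0.088]]
```

View pics/s3.png

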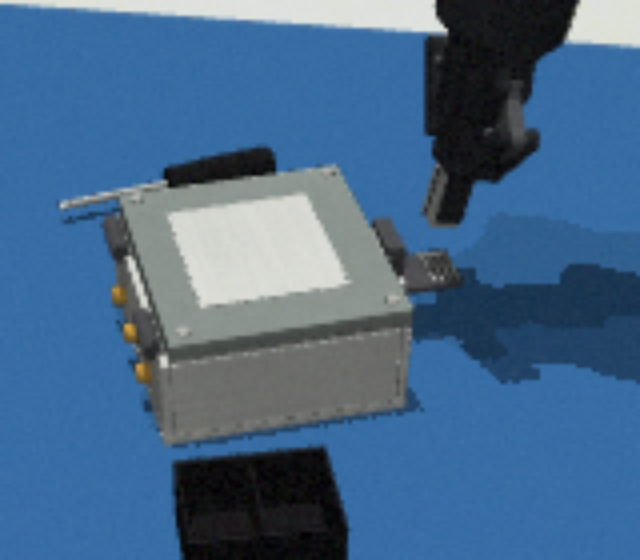

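The view shows the tip at crop (445,225), above the paddle at (430,270). There is no contact yet.

Emit:
{"method": "drive_tool", "body": {
  "targets": [
    {"x": 0,"y": 0,"z": -0.5,"wx": 0,"wy": 0,"wz": 0,"jaw": 0},
    {"x": 0,"y": 0,"z": -1,"wx": 0,"wy": 0,"wz": 0,"jaw": 0},
    {"x": 0,"y": 0,"z": -1.2,"wx": 0,"wy": 0,"wz": 0,"jaw": 0},
    {"x": 0,"y": 0,"z": -1.2,"wx": 0,"wy": 0,"wz": 0,"jaw": 0}
  ]
}}

```text
time: 2.77
ee_pos: [0.4622, -0.1563, 0.0234]
tool_rot: [-3.036, -0.604, -0.263]
force: [-1.5, 0.2, -0.1]
finger_gap: 0.0002
gripper_force: 0.0
```

```bash
python3 - <<'E'
from h import *
tip((.455,-.155))
E
```

```text
2.7667 [ 0.46215962 -0.15631768  0.02337916] [-3.03623509 -0.60395906 -0.26301834] [-1.48760471  0.16147035 -0.09880774]
2114 [[0.467, -0.156, 0.061], [0.459, -0.146, 0.062], [0.445, -0.15, 0.064], [0.467, -0.159, 0.064], [0.454, -0.146, 0.066], [0.46, -0.152, 0.067], [0.457, -0.145, 0.069], [0.489, -0.152, 0.07], [0.45, -0.147, 0.071], [0.458, -0.15, 0.072]]
```

Emit:
{"method": "drive_tool", "body": {
  "targets": [
    {"x": 0,"y": 0,"z": -0.15,"wx": 0,"wy": 0,"wz": 0,"jaw": 0},
    {"x": 0,"y": 0,"z": -0.3,"wx": 0,"wy": 0,"wz": 0,"jaw": 0},
    {"x": 0,"y": 0,"z": -0.3,"wx": 0,"wy": 0,"wz": 0,"jaw": 0}
  ]
}}

```text
time: 3.07
ee_pos: [0.4633, -0.1567, 0.0168]
tool_rot: [-3.037, -0.604, -0.267]
force: [0.3, 0.6, 2.1]
finger_gap: -0.0005
gripper_force: 1.1
```

Contact is starting, so I'll press a further 6 mm and look.

Emit:
{"method": "drive_tool", "body": {
  "targets": [
    {"x": 0,"y": 0,"z": -0.12,"wx": 0,"wy": 0,"wz": 0,"jaw": 0},
    {"x": 0,"y": 0,"z": -0.24,"wx": 0,"wy": 0,"wz": 0,"jaw": 0},
    {"x": 0,"y": 0,"z": -0.24,"wx": 0,"wy": 0,"wz": 0,"jaw": 0}
  ]
}}

```text
time: 3.32
ee_pos: [0.4639, -0.1565, 0.0109]
tool_rot: [-3.037, -0.605, -0.268]
force: [1.6, 1.1, 7.1]
finger_gap: -0.0004
gripper_force: 2.9
```

```bash
cat >> h.py <<'E'
C=np.array([.569,-.112]); A=.39; RB=np.array([[np.cos(A),-np.sin(A)],[np.sin(A),np.cos(A)]])
def lid():
    im,W=cloud("side"); S=W.reshape(-1,3); q=(S[:,:2]-C)@RB
    m=(abs(q[:,1])>.04)&(abs(q[:,1])<.078)&(q[:,0]>-.09)&(q[:,0]<.16)&(S[:,2]>.078)
    print("lid pts",m.sum()); 
    if m.sum()>20: 
        e=np.c_[q[m],S[m][:,2]]; print(e[np.argsort(-e[:,2])[:40:8]].round(3).tolist())
    return im
E
python3 - <<'E'
from h import *
lid(); tip((.455,-.155))
E
```

```text
lid pts 1106
[[-0.064, 0.052, 0.118], [-0.065, -0.056, 0.117], [-0.063, -0.057, 0.117], [-0.054, 0.068, 0.116], [-0.065, -0.072, 0.116]]
3.3667 [ 0.4638516  -0.15653947  0.01099321] [-3.03734302 -0.60500605 -0.26835832] [0.99577247 1.30446657 6.55451186]
2166 [[0.467, -0.157, 0.06], [0.444, -0.15, 0.061], [0.454, -0.147, 0.062], [0.473, -0.133, 0.064], [0.467, -0.158, 0.065], [0.483, -0.167, 0.066], [0.471, -0.137, 0.067], [0.484, -0.151, 0.068], [0.477, -0.147, 0.069], [0.476, -0.134, 0.069]]
```

The lid has released and is rising. I'll back off and up.

Emit:
{"method": "drive_tool", "body": {
  "targets": [
    {"x": -0.2,"y": -0.1,"z": 0.4,"wx": 0,"wy": 0,"wz": 0,"jaw": 0},
    {"x": -0.7,"y": -0.3,"z": 0.8,"wx": 0,"wy": 0,"wz": 0,"jaw": 0},
    {"x": -0.9,"y": -0.4,"z": 1.8,"wx": 0,"wy": 0,"wz": 0,"jaw": 0},
    {"x": -0.9,"y": -0.4,"z": 3,"wx": 0,"wy": 0,"wz": 0,"jaw": 0},
    {"x": -0.9,"y": -0.4,"z": 4.2,"wx": 0,"wy": 0,"wz": 0,"jaw": 0},
    {"x": -0.9,"y": -0.4,"z": 5.2,"wx": 0,"wy": 0,"wz": 0,"jaw": 0},
    {"x": -0.9,"y": -0.4,"z": 5.2,"wx": 0,"wy": 0,"wz": 0,"jaw": 0},
    {"x": -0.9,"y": -0.4,"z": 5.2,"wx": 0,"wy": 0,"wz": 0,"jaw": 0},
    {"x": -0.9,"y": -0.4,"z": 5.2,"wx": 0,"wy": 0,"wz": 0,"jaw": 0},
    {"x": -0.9,"y": -0.4,"z": 5.2,"wx": 0,"wy": 0,"wz": 0,"jaw": 0},
    {"x": -0.9,"y": -0.4,"z": 5.2,"wx": 0,"wy": 0,"wz": 0,"jaw": 0},
    {"x": -0.9,"y": -0.4,"z": 5.2,"wx": 0,"wy": 0,"wz": 0,"jaw": 0}
  ]
}}

```text
time: 4.42
ee_pos: [0.4398, -0.1664, 0.1398]
tool_rot: [-3.036, -0.604, -0.263]
force: [1.0, 0.1, 0.0]
finger_gap: 0.0003
gripper_force: 0.0
```

```bash
python3 - <<'E'
from h import *
lid(); tip((.435,-.165),"pics/s4.png")
im,W=cloud("side"); S=W.reshape(-1,3); q=(S[:,:2]-C)@RB
m=(abs(q[:,1])<.06)&(q[:,0]<-.08)&(q[:,0]>-.22)&(S[:,2]>.1)
for z in np.arange(.11,.3,.015):
    k=m&(abs(S[:,2]-z)<.0075)
    if k.sum()>3: print(round(z,3),k.sum(),q[k].min(0).round(3),q[k].max(0).round(3))
E
```

```text
lid pts 1073
[[-0.011, 0.067, 0.185], [-0.009, -0.065, 0.183], [-0.011, -0.045, 0.182], [-0.012, 0.071, 0.182], [-0.014, -0.056, 0.182]]
4.4667 [ 0.43991536 -0.166379    0.1399811 ] [-3.0362934  -0.60410669 -0.26358201] [ 0.16884994 -0.35876016 -0.43678272]
1422 [[0.428, -0.164, 0.16], [0.437, -0.162, 0.163], [0.444, -0.162, 0.165], [0.447, -0.17, 0.168], [0.44, -0.159, 0.17], [0.445, -0.169, 0.172], [0.441, -0.159, 0.172], [0.436, -0.153, 0.173], [0.436, -0.156, 0.174], [0.443, -0.161, 0.176]]
0.155 4 [-0.153  0.003] [-0.148  0.006]
0.17 57 [-0.155 -0.007] [-0.133  0.014]
0.185 74 [-0.156 -0.009] [-0.135  0.014]
0.2 57 [-0.164 -0.026] [-0.137  0.028]
0.215 151 [-0.167 -0.039] [-0.138  0.041]
0.23 187 [-0.168 -0.052] [-0.138  0.053]
0.245 241 [-0.172 -0.059] [-0.14  0.06]
0.26 226 [-0.171 -0.06 ] [-0.14  0.06]
0.275 203 [-0.173 -0.038] [-0.141  0.043]
0.29 165 [-0.198 -0.007] [-0.129  0.038]
```

View pics/s4.png

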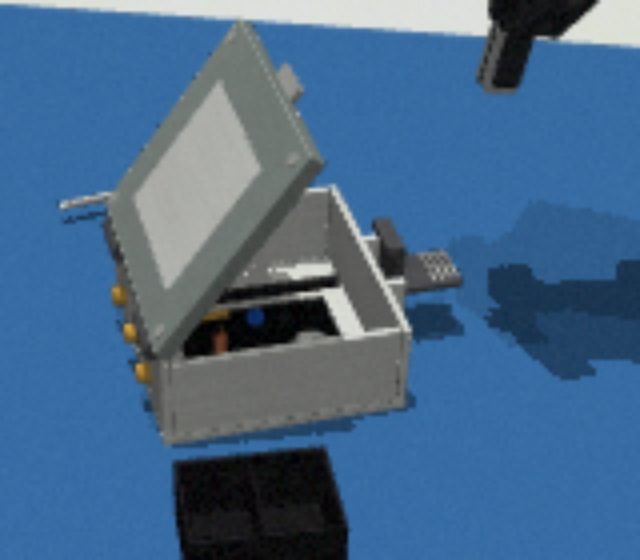

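The lid stands at about 0.92 rad with its front edge at crop (240–325, 20–165) and the gripper clear to the right. Next is the push.

Emit:
{"method": "drive_tool", "body": {
  "targets": [
    {"x": 1,"y": 0.4,"z": 0,"wx": 0,"wy": 0,"wz": 0,"jaw": 0},
    {"x": 2,"y": 0.8,"z": 0,"wx": 0,"wy": 0,"wz": 0,"jaw": 0},
    {"x": 3,"y": 1.2,"z": 0,"wx": 0,"wy": 0,"wz": 0,"jaw": 0},
    {"x": 3.6,"y": 1.5,"z": 0,"wx": 0,"wy": 0,"wz": 0,"jaw": 0},
    {"x": 3.9,"y": 1.6,"z": 0,"wx": 0,"wy": 0,"wz": 0,"jaw": 0},
    {"x": 4.15,"y": 1.7,"z": 0.05,"wx": 0,"wy": 0,"wz": 0,"jaw": 0},
    {"x": 4.4,"y": 1.8,"z": 0.15,"wx": 0,"wy": 0,"wz": 0,"jaw": 0},
    {"x": 4.65,"y": 1.9,"z": 0.25,"wx": 0,"wy": 0,"wz": 0,"jaw": 0},
    {"x": 4.9,"y": 2,"z": 0.35,"wx": 0,"wy": 0,"wz": 0,"jaw": 0},
    {"x": 5.15,"y": 2.1,"z": 0.45,"wx": 0,"wy": 0,"wz": 0,"jaw": 0},
    {"x": 5.4,"y": 2.2,"z": 0.5,"wx": 0,"wy": 0,"wz": 0,"jaw": 0},
    {"x": 5.65,"y": 2.3,"z": 0.6,"wx": 0,"wy": 0,"wz": 0,"jaw": 0}
  ]
}}

```text
time: 5.57
ee_pos: [0.5822, -0.1091, 0.1561]
tool_rot: [-3.037, -0.604, -0.266]
force: [-0.0, -0.8, 0.0]
finger_gap: -0.0
gripper_force: 0.4
```

```bash
python3 - <<'E'
from h import *
im=lid(); cv2.imwrite("pics/s5.png",cv2.resize(im[40:200,190:380],None,fx=3.5,fy=3.5))
E
```

```text
lid pts 1107
[[-0.017, 0.04, 0.285], [-0.007, 0.04, 0.279], [-0.01, 0.044, 0.276], [-0.006, 0.043, 0.274], [0.005, 0.054, 0.272]]
```

View pics/s5.png

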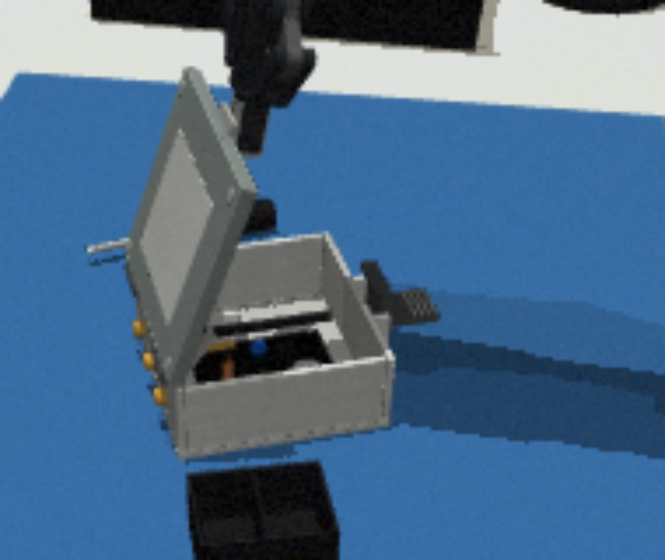

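The finger at (250,150) is pushing the lid's front edge near the catch nose, and the lid is at about 1.2 rad. I'll keep going.

Emit:
{"method": "drive_tool", "body": {
  "targets": [
    {"x": 0.3,"y": 0.12,"z": 0.05,"wx": 0,"wy": 0,"wz": 0,"jaw": 0},
    {"x": 0.6,"y": 0.25,"z": 0.05,"wx": 0,"wy": 0,"wz": 0,"jaw": 0},
    {"x": 0.9,"y": 0.37,"z": 0.1,"wx": 0,"wy": 0,"wz": 0,"jaw": 0},
    {"x": 1.2,"y": 0.5,"z": 0.1,"wx": 0,"wy": 0,"wz": 0,"jaw": 0},
    {"x": 1.5,"y": 0.62,"z": 0.1,"wx": 0,"wy": 0,"wz": 0,"jaw": 0},
    {"x": 1.8,"y": 0.74,"z": 0.1,"wx": 0,"wy": 0,"wz": 0,"jaw": 0},
    {"x": 2.1,"y": 0.86,"z": 0.05,"wx": 0,"wy": 0,"wz": 0,"jaw": 0},
    {"x": 2.4,"y": 1,"z": 0,"wx": 0,"wy": 0,"wz": 0,"jaw": 0},
    {"x": 2.7,"y": 1.1,"z": 0,"wx": 0,"wy": 0,"wz": 0,"jaw": 0},
    {"x": 2.9,"y": 1.2,"z": -0.1,"wx": 0,"wy": 0,"wz": 0,"jaw": 0},
    {"x": 3.1,"y": 1.28,"z": -0.1,"wx": 0,"wy": 0,"wz": 0,"jaw": 0},
    {"x": 3.2,"y": 1.32,"z": -0.1,"wx": 0,"wy": 0,"wz": 0,"jaw": 0}
  ]
}}

```text
time: 6.62
ee_pos: [0.6623, -0.0755, 0.153]
tool_rot: [-3.037, -0.605, -0.266]
force: [0.6, -0.1, 0.3]
finger_gap: -0.0002
gripper_force: 0.0
```

```bash
cat >> h.py <<'E'
def ang():
    im,W=cloud("scene"); S=W.reshape(-1,3); q=(S[:,:2]-C)@RB
    m=(abs(q[:,1])>.04)&(abs(q[:,1])<.075)&(q[:,0]>.02)&(q[:,0]<.18)&(S[:,2]>.085)&(S[:,2]<.22)
    x,z=q[m][:,0],S[m][:,2]
    # outer face: line through points from the hinge side
    p=np.polyfit(z,x,1); print("slope angle",np.pi/2+np.arctan(p[0]),m.sum(),z.max(), "x@.15",np.polyval(p,.15))
E
python3 - <<'E'
from h import *
ang(); o=robot.observe();print(o["time"],o["force"],o["ee_pos"])
E
```

```text
slope angle 1.8737104649518388 1472 0.20136848659376289 x@.15 0.10967902365052332
6.6667 [ 0.81350388  0.48564387 -0.07889537] [ 0.66248431 -0.07543398  0.15316388]
```

Emit:
{"method": "drive_tool", "body": {
  "targets": [
    {"x": 0.1,"y": 0.04,"z": 0,"wx": 0,"wy": 0,"wz": 0,"jaw": 0},
    {"x": 0.2,"y": 0.08,"z": 0,"wx": 0,"wy": 0,"wz": 0,"jaw": 0},
    {"x": 0.2,"y": 0.08,"z": 0,"wx": 0,"wy": 0,"wz": 0,"jaw": 0},
    {"x": 0.2,"y": 0.08,"z": 0,"wx": 0,"wy": 0,"wz": 0,"jaw": 0}
  ]
}}

```text
time: 7.0
ee_pos: [0.6666, -0.0742, 0.1534]
tool_rot: [-3.037, -0.604, -0.266]
force: [-0.3, 0.4, -0.9]
finger_gap: 0.0004
gripper_force: 0.0
```

```bash
python3 -c "
from h import *
ang()"
```

```text
slope angle 1.9187669612014768 1380 0.1981701629058416 x@.15 0.11461248407689885
```

The lid is past upright and falling open with no load on the finger. I'll withdraw back and up and let it settle.

Emit:
{"method": "drive_tool", "body": {
  "targets": [
    {"x": -0.7,"y": -0.3,"z": 0,"wx": 0,"wy": 0,"wz": 0,"jaw": 0},
    {"x": -1.7,"y": -0.7,"z": 0.3,"wx": 0,"wy": 0,"wz": 0,"jaw": 0},
    {"x": -2.8,"y": -1.1,"z": 0.9,"wx": 0,"wy": 0,"wz": 0,"jaw": 0},
    {"x": -3.9,"y": -1.6,"z": 1.5,"wx": 0,"wy": 0,"wz": 0,"jaw": 0},
    {"x": -5,"y": -2,"z": 2,"wx": 0,"wy": 0,"wz": 0,"jaw": 0},
    {"x": -6,"y": -2.5,"z": 2.5,"wx": 0,"wy": 0,"wz": 0,"jaw": 0},
    {"x": -7,"y": -2.9,"z": 3,"wx": 0,"wy": 0,"wz": 0,"jaw": 0},
    {"x": -7,"y": -2.9,"z": 3,"wx": 0,"wy": 0,"wz": 0,"jaw": 0},
    {"x": -7,"y": -2.9,"z": 3,"wx": 0,"wy": 0,"wz": 0,"jaw": 0},
    {"x": -7,"y": -2.9,"z": 3,"wx": 0,"wy": 0,"wz": 0,"jaw": 0},
    {"x": -7,"y": -2.9,"z": 3,"wx": 0,"wy": 0,"wz": 0,"jaw": 0},
    {"x": -7,"y": -2.9,"z": 3,"wx": 0,"wy": 0,"wz": 0,"jaw": 0}
  ]
}}

```text
time: 8.05
ee_pos: [0.4922, -0.1459, 0.2277]
tool_rot: [-3.036, -0.606, -0.265]
force: [-0.5, 0.5, -1.3]
finger_gap: -0.0002
gripper_force: 0.0
```

```bash
python3 -c "
from h import *
ang()
for i in range(12): im,_=eyes.read_camera('side')
ang()
cv2.imwrite('pics/s6.png',im)"
```

```text
slope angle 1.919518879807495 1370 0.19805378493253234 x@.15 0.11464534575591344
slope angle 1.918641883335785 1372 0.19786735261318494 x@.15 0.11462774836664873
```

View pics/s6.png

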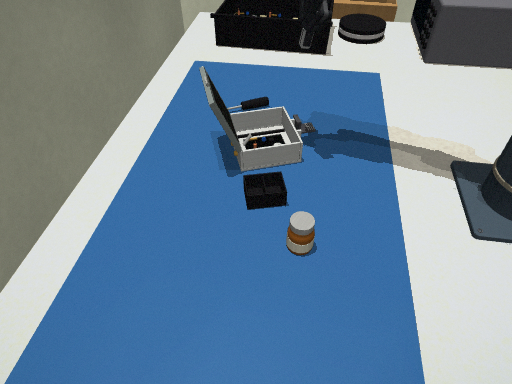

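The view shows the lid fully open and leaning back at (215,100). It isn't moving: 1.919 rad measured over repeated readings. The bin, jar, driver and board are where they were, and the arm is clear.

```bash
python3 -c "
from h import *
print(robot.finish_job())"
```

```text
the job is handed in; nothing more can be done
None
```

The release tab was pressed, the lid popped up, and I pushed it over until it stayed open at about 1.92 rad by camera (the stop is 1.95); nothing else on the bench looked moved, the arm ended clear, and the job is handed in.

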